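# Start the jack bolt in its nut plate

### The arm

A 7-joint arm with a two-finger parallel gripper is mounted at the origin on the work surface. World frame = base frame: x ahead of the robot, y to its left, z up, the work surface at z = 0. Lengths are in m, angles in rad, forces in N, time in s.
With the tool pointing down it reaches from about 0.4 to 0.85 m from the base axis. Payload 10.4 kg.
Tool frame: the origin (TCP) lies midway between the tips of the shut fingers; the grasp point (between the pads) lies 19 mm behind it (r.grasp_offset is the distance from the TCP to the grasp point, in m); z points along the fingers, y is the line along which they close (so a half turn about z gives the same grasp; the last joint's range is limited). The gripper opens to 87 mm and grips with 3 to 60 N. Pads are 19 mm wide; open, the fingers measure 117 mm over their backs; the gripper's body (75 mm by 190 mm) begins 51 mm behind the grasp point.
Start: joints at [-1.209, 0.332, -0.065, 1.46, 0.022, 1.35, -0.088], TCP at [0.235, 0.579, 0.223] pointing down, gripper open.
Joint ranges: [-2.6, 2.6], [-0.5, 2.12], [-1.47, 1.34], [0.16, 2.42], [-1.27, 4.41], [0.06, 2.06], [-2.6, 2.6]. Speed limits (rad/s): [2.22, 2.22, 2.79, 2.79, 3.14, 3.14, 3.14].

### API

Orientations are given as a unit quaternion [x, y, z, w].
In Python, from bench import r gives the robot as it stands.
- The arm moves only by the tool drive_tool, never from a script. Its argument "moves" is a list that holds one entry, the list of rows, each a list of 7 numbers: the shift along the tool's x, y, z in m, then the turn, a rotation vector about the tool's x, y, z in rad, then the opening, from 0 (shut) to 1 (fully open). In form: [[[tx, ty, tz, ax, ay, az, jaw], ...]]. A call has 1 to 10 rows; each row shifts and turns the commanded pose from where the row before left it, along the tool's axes as they then stand; what a row does not reach is not made up. A row lasts 1/10 s, in which the tool goes at most 50 mm and 8.59 degrees, less where a joint would pass 70% of its speed; a pose out of reach is approached as far as the arm can. A call is refused whole if a number of a shift passes 0.05 or a number of a turn 0.15, either way. A call with a gripper value outside its range is refused whole. The fingers move at their own pace and stop on an object; "squeeze" is the grip in N (left out, the last holds). Time passes only in rows, so rows that do not move let the fingers close. It gives the time, the measured TCP pose, the force, the opening and the grip force at its end, in the units of the state.
- r.read_state(): the state, without advancing time (a new reading comes with each control period).
- r.camera(name): name is "side" or "top" or "wrist"; returns the picture (384x512x3 uint8, red, green, blue); there is no depth.
- r.camera_info(name): a dict with "mtx" (3x3 intrinsics, pixels), "rvec" (rotation vector, rad) and "tvec" (3), from world to camera coordinates, as OpenCV has them; the wrist camera has in their place "T_tool_cam" (4x4, takes a point from camera to tool coordinates, whose origin is the TCP and whose axes are the flange's). Camera axes: x right, y down, z forward; pixel columns grow to the right and rows downward; lengths in m; the calibration is good to about 2 mm. A picture is of the moment at which its call begins: read the wrist's pose just before it. camera_info takes no time and is no camera call.
- r.close_job(): hands the job in; it is judged then, once.
Trained networks look in the newest picture that a camera, given by its name, has taken for a name from the list of things; names that differ only in an ending like _2 or _b are one class to them, and where a whole thing is asked for, a point or a joint stands for the part that bears it (a point fixed in the world has none). Each returns a list of dicts, best first, with "conf" (0 to 1); they miss things now and then, are a little off and sometimes report something else, mostly with a low value. They report only what shows in the picture. A call takes as long as a camera call. They do not tell look-alikes from the thing itself.
- r.find_in(camera, query): "bbox" ([left, top, right, bottom] in pixels, round what is visible of it).
- r.place_of(camera, query): "at" ([column, row] in pixels: a listed point, or the origin of a listed thing).
The state is a dict: "time": time; "joint_positions": joint angles; "joint_vel": joint speeds; "joint_torque": joint torques, N m; "ee_pos": TCP position; "eef_rot": TCP orientation; "ft_force": force on the tool from outside, world axes, zero at the start; "torque": the same for the moment, N m; "width": finger opening in m; "grip_force": force on a finger pad.
Only numpy, scipy, OpenCV 4.12 (cv2) and the standard library are available. Lean on these libraries where they do the work, as an engineer would, in place of code of your own. Each camera call takes 0.05 s, during which the arm holds its last target. There are 200 camera calls.

### The job

On the small plywood stand a big hex-headed jack bolt rests on top of the thread of its nut plate. Take the crank by its upright black grip and turn the bolt backward (counter-clockwise from above) until you notice it drop into the thread start, then turn it forward (clockwise) one full turn from there, to within a fifth of a turn, and finish still holding the grip there: do not let go, because the crank springs back. Leave the nuts, tools and other loose things where they lie.

Things in the scene. Friction and masses are not known exactly. Their poses are not given: they have to be found in the camera images.
- bolt_axis (a point): point on the upright axis of bolt and crank, 96 mm above the table, at the top face of the crank's round dark steel hub (72 mm across). The stand's plywood board (170 x 150 x 18 mm, fixed to the table) is centred below it; under the hub are a guide ring on two pillars and a round nut plate with a threaded boss
- crank_grip: upright black grip of the crank, 25 mm across, 56 mm high, origin at its centre 132 mm above the table and 70 mm from the bolt axis. It spins freely on its pin, so it can be pinched from above and led round the circle without turning the gripper. The crank arm's top is 95 mm above the table; grip and arm never rise or sink
- crank (a joint): angle of the crank, rad, positive = forward = clockwise seen from above; stops at -3.5 and 9.5; starts between 1.3 and 2.6. The hidden thread start lies 0.6 to 3.3 rad backward of the starting angle. Friction about 0.04 N m; a weak spring (0.012 N m/rad) pulls towards 0, so beyond about 3.5 it unwinds when let go
- jack_bolt (a joint): height of the bolt, m, up positive, 0 at the very top of the thread. The bolt (about 0.6 kg) turns with the crank and slides freely through the hub by its weight. Pitch 8 mm: sinks 8 mm a turn forward, rises 8 mm a turn backward, but turned backward over the thread start it drops at once from 0 to -0.008. One turn forward from the drop: -0.016
- bolt_top (a point): centre of the flat top of the bolt's steel hex head (47 mm over corners); it rises and sinks with the bolt: 20 mm above the hub's top face at bolt height 0, 12 mm just after the drop, 4 mm after one turn forward from it
- nut_a_mid (a point): loose square steel nut, 36 x 36 x 16 mm, lying beside the stand; bystander; point at its centre
- nut_b_mid (a point): another square nut, the same; point at its centre
- washer_mid (a point): steel washer, 44 mm across, 5 mm thick; bystander; point at its centre
- wrench_mid (a point): steel open-ended wrench, 180 mm long, lying flat; bystander; point at its centre
- spare_bolt_mid (a point): ordinary hex bolt standing on its head, 78 mm high, head 32 mm across; bystander; point at its centre
- bottle_mid (a point): clear drinks bottle with a white cap, 66 mm across, 190 mm high; bystander; point at its centre
- tape_mid (a point): roll of paper tape, 90 mm across, 30 mm high; bystander; point at its centre
Things that resemble listed ones, but are neither listed nor needed, are in the scene too. What is shaped like the part that bears bolt_axis but red or yellow is not meant.

How it is judged:
On the way, in this order (a step that is already met when the one before it is completed fails the run):
1. the bolt, turned backward, has dropped 8 mm into the thread start (value of joint jack_bolt between -0.012 and -0.0062 m and value of joint crank below 1.2 rad), for 0.1 s.
2. the bolt is turned forward one full turn and the grip is held (value of joint jack_bolt between -0.0176 and -0.0144 m and value of joint crank above 4.4 rad and contact force between the fingers and crank_grip above 1 N), for 0.2 s.
At the end, for the whole second after the job is handed in: The bolt was first turned backward until it dropped, and now stands one turn (within a fifth of a turn: height 14.4 to 17.6 mm below the top of the thread) forward of that point; the crank is still and the gripper's fingers still hold the grip (contact force over 1 N) (all of step 2 and velocity of joint crank between -0.15 and 0.15 rad/s); the arm keeps its last pose, push and grip.
It fails at once if a loose bystander is pushed more than 40 mm away (distance of any of nut_a_mid, nut_b_mid, washer_mid, wrench_mid, spare_bolt_mid, bottle_mid, tape_mid from where it was at the start of the episode above 0.04 m).
It also fails if it takes over 54 s, if anything falls off the work surface, if the arm or the gripper's body presses on something with over 40 N, if the wrist force passes 120 N, or if a joint passes its speed limit or range.

## Working session

There is one attempt and no reset: what is moved stays moved. The work goes in short steps, Python scripts to look and compute and a tool call to move; the robot and the scene stay as the last step left them, time stands still between calls to the robot, and variables do not carry over. Pictures are saved under pics/ and viewed, at most 10 in all, crops included, and the job is handed in when it is done.

Besides the shell and the picture viewer there is one more tool, called in YAML: its name, and indented under it one key for each argument. drive_tool: Moves the arm, as the interface text tells. Its arguments: {"type":"object","properties":{"moves":{"type":"array"},"squeeze":{"type":"number"}},"required":["moves"]}

```bash
mkdir -p pics; ls; cat > h.py <<'E'
import numpy as np, cv2
from scipy.spatial.transform import Rotation as R
from bench import r
def cam(name, st=None):
    i=r.camera_info(name); K=np.array(i["mtx"],float)
    if "rvec" in i:
        Rm=cv2.Rodrigues(np.array(i["rvec"],float))[0]; t=np.array(i["tvec"],float).ravel()
    else:
        st=st or r.read_state(); T=np.eye(4); T[:3,:3]=R.from_quat(st["eef_rot"]).as_matrix(); T[:3,3]=st["ee_pos"]
        W=np.linalg.inv(T@np.array(i["T_tool_cam"])); Rm,t=W[:3,:3],W[:3,3]
    return K,Rm,t
def ray(c,p):
    K,Rm,t=c; d=Rm.T@np.linalg.solve(K,[p[0],p[1],1]); return -Rm.T@t,d/np.linalg.norm(d)
def tri(obs):
    A=np.zeros((3,3));b=np.zeros(3)
    for c,p in obs:
        o,d=ray(c,p);P=np.eye(3)-np.outer(d,d);A+=P;b+=P@o
    X=np.linalg.solve(A,b); return X
def atz(c,p,z):
    o,d=ray(c,p); return o+d*(z-o[2])/d[2]
def proj(c,X):
    K,Rm,t=c; q=K@(Rm@np.array(X)+t); return q[:2]/q[2]
def save(name,im): cv2.imwrite("pics/"+name,im[:,:,::-1])
E
python3 - <<'E'
from h import *
s=r.read_state(); print(s["time"],s["ee_pos"],s["eef_rot"],s["width"])
ims=[]
for n in("side","top"):
    ims.append(r.camera(n)); 
    for q in("bolt_axis","crank_grip","bolt_top"): 
        print(n,q,[(np.round(d["at"],1).tolist(),round(d["conf"],2)) for d in r.place_of(n,q)[:4]])
save("a.png",ims[0]);save("b.png",ims[1])
E
```

```text
pics
0.0 [0.23447847 0.57892042 0.2217573 ] [ 1.91200162e-01  9.81550809e-01 -7.07100443e-04 -8.31398265e-05] 0.08688618269227552
side bolt_axis [([329.0, 347.8], 0.95), ([302.6, 164.3], 0.88), ([204.8, 222.8], 0.85)]
side crank_grip [([303.7, 321.0], 0.66), ([287.7, 145.9], 0.64), ([227.8, 204.9], 0.43)]
side bolt_top [([203.4, 218.8], 0.72), ([332.7, 346.4], 0.62), ([301.9, 155.8], 0.54)]
top bolt_axis [([217.8, 163.6], 0.87), ([139.4, 261.3], 0.68), ([298.9, 228.8], 0.56), ([160.6, 213.8], 0.35)]
top crank_grip [([148.4, 244.4], 0.64), ([313.1, 211.0], 0.6), ([232.3, 172.8], 0.52)]
top bolt_top [([218.1, 158.4], 0.55), ([136.6, 260.6], 0.53), ([301.1, 230.3], 0.43)]
```

```bash
python3 - <<'E'
import cv2,numpy as np
a=cv2.imread("pics/a.png");b=cv2.imread("pics/b.png")
cv2.imwrite("pics/ab.png",cv2.resize(np.vstack([a,b]),(800,1200)))
E
```

```text
(no output)
```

View pics/a.png

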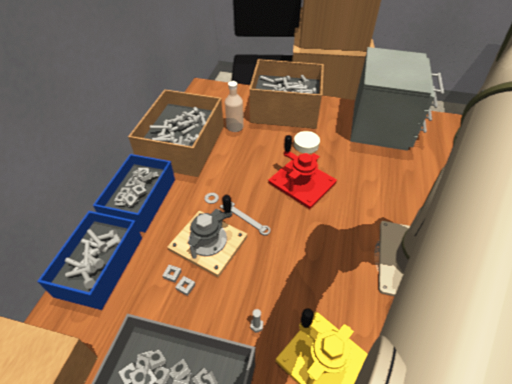

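View pics/b.png

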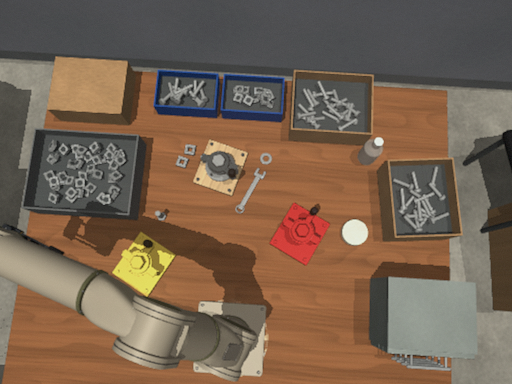

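The side view shows the plywood stand with its steel hub near (205,223) and black grip near (227,204). In the top view the hub is near (218,163) and the grip near (232,173). The red and yellow stands are decoys. The wrench lies close beside the grip, the washer is near (266,158) and the nuts are near (185,155).

```bash
python3 - <<'E'
from h import *
S,T=cam("side"),cam("top")
A=tri([(S,(204.8,222.8)),(T,(217.8,163.6))]);G=tri([(S,(227.8,204.9)),(T,(232.3,172.8))]);B=tri([(S,(203.4,218.8)),(T,(218.1,158.4))])
print(A,G,B,np.linalg.norm((G-A)[:2]))
for c,p,z in((S,(204.8,222.8),.096),(T,(217.8,163.6),.096),(S,(227.8,204.9),.132),(T,(232.3,172.8),.132)): print(atz(c,p,z))
for n,c in(("side",S),("top",T)):
  for q in("wrench_mid","washer_mid","nut_a_mid","spare_bolt_mid","bottle_mid","tape_mid"):
    print(n,q,[(np.round(atz(c,d["at"],{"s":.039,"b":.095}.get(q[0],.005)),3)[:2].tolist(),round(d["conf"],2)) for d in r.place_of(n,q)[:3]])
s=r.read_state();M=R.from_quat(s["eef_rot"]).as_matrix();print(M.round(3));print(r.camera_info("wrist"),r.grasp_offset)
E
```

```text
[0.5834884  0.08246204 0.09838017] [0.54189205 0.02769402 0.12303519] [0.592243   0.08061508 0.11298552] 0.06877348957858381
[0.58797948 0.08069023 0.096     ]
[0.58054713 0.08217916 0.096     ]
[0.53608294 0.03490747 0.132     ]
[0.54280404 0.02735227 0.132     ]
side wrench_mid [([0.523, -0.03], 0.61)]
side washer_mid [([0.639, -0.075], 0.67)]
side nut_a_mid [([0.602, 0.219], 0.55)]
side spare_bolt_mid [([0.392, 0.278], 0.77), ([0.586, 0.239], 0.66)]
side bottle_mid [([0.656, -0.443], 0.74)]
side tape_mid [([0.373, -0.448], 0.72)]
top wrench_mid [([0.514, -0.037], 0.79)]
top washer_mid [([0.617, 0.218], 0.39)]
top nut_a_mid [([0.602, 0.214], 0.41)]
top spare_bolt_mid [([0.397, 0.264], 0.4)]
top bottle_mid [([0.677, -0.457], 0.69)]
top tape_mid [([0.388, -0.421], 0.57), ([0.39, 0.285], 0.5)]
[[-0.927  0.375 -0.   ]
 [ 0.375  0.927  0.   ]
 [ 0.     0.    -1.   ]]
{'mtx': array([[285.83294267,   0.        , 259.51087268],
       [  0.        , 285.83294267, 190.34141468],
       [  0.        ,   0.        ,   1.        ]]), 'T_tool_cam': array([[-5.44758478e-04, -9.59338705e-01, -2.82256892e-01,
         7.78985468e-02],
       [ 9.99999674e-01, -3.54387819e-04, -7.25510538e-04,
         1.36444787e-03],
       [ 5.95981936e-04, -2.82257195e-01,  9.59338585e-01,
        -1.62098166e-01],
       [ 0.00000000e+00,  0.00000000e+00,  0.00000000e+00,
         1.00000000e+00]])} 0.0187
```

drive_tool:
  moves:
    - [[-0.0245,-0.0197,-0.0015,0,0,0,0.6],[-0.0245,-0.0197,-0.0015,0,0,0,0.6],[-0.0245,-0.0197,-0.0015,0,0,0,0.6],[-0.0245,-0.0197,-0.0015,0,0,0,0.6],[-0.0245,-0.0197,-0.0015,0,0,0,0.6],[-0.0245,-0.0197,-0.0015,0,0,0,0.6],[-0.0245,-0.0197,-0.0015,0,0,0,0.6],[-0.0245,-0.0197,-0.0015,0,0,0,0.6],[-0.0245,-0.0197,-0.0015,0,0,0,0.6],[-0.0245,-0.0197,-0.0015,0,0,0,0.6]]
  squeeze: 20

```text
time: 2.0
ee_pos: [0.3882, 0.3036, 0.2378]
eef_rot: [0.191, 0.982, 0.0, 0.0]
ft_force: [0.4, 0.6, 0.1]
width: 0.0526
grip_force: 0.0
```

drive_tool:
  moves:
    - [[-0.0245,-0.0197,-0.0015,0,0,0,0.6],[-0.0245,-0.0197,-0.0015,0,0,0,0.6],[-0.0245,-0.0197,-0.0015,0,0,0,0.6],[-0.0245,-0.0197,-0.0015,0,0,0,0.6],[-0.0245,-0.0197,-0.0015,0,0,0,0.6],[-0.0245,-0.0197,-0.0015,0,0,0,0.6],[-0.0245,-0.0197,-0.0015,0,0,0,0.6],[-0.0245,-0.0197,-0.0015,0,0,0,0.6],[-0.0245,-0.0197,-0.0015,0,0,0,0.6],[0,0,0,0,0,0,0.6]]

```text
time: 3.0
ee_pos: [0.527, 0.0531, 0.2514]
eef_rot: [0.194, 0.981, -0.001, 0.001]
ft_force: [-0.1, 0.1, -0.2]
width: 0.0521
grip_force: 0.0
```

```bash
python3 - <<'E'
from h import *
s=r.read_state(); c=cam("wrist",s); im=r.camera("wrist"); save("w1.png",im)
print(s["time"],s["ee_pos"],s["width"],s["ft_force"])
for q,z in(("bolt_axis",.096),("crank_grip",.132),("bolt_top",.116)):
    for d in r.place_of("wrist",q)[:2]: print(q,np.round(d["at"],1),round(d["conf"],2),atz(c,d["at"],z))
E
```

```text
3.0 [0.52696376 0.05310876 0.25141651] 0.05212024239097687 [-0.08804096  0.08555919 -0.170256  ]
bolt_axis [297.2 214.9] 0.76 [0.58712903 0.07779893 0.096     ]
bolt_axis [207.2 255.2] 0.55 [ 0.59481908 -0.04408987  0.096     ]
crank_grip [246.2 204.1] 0.73 [0.54063488 0.03360719 0.132     ]
bolt_top [301.1 224.9] 0.57 [0.59179093 0.07808638 0.116     ]
```

View pics/w1.png

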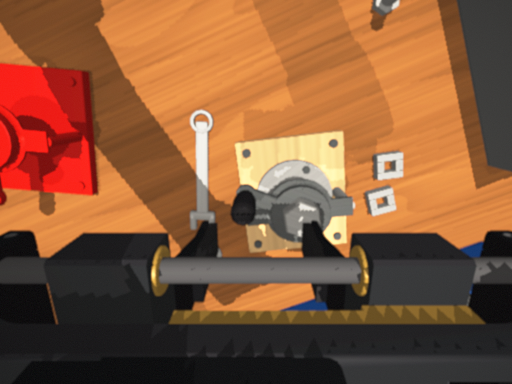

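The wrist view shows the grip at about (245,207) and the hex head at about (300,215), to the right of the crank arm. The wrench is left of it and the nuts are at about (385,180). I'll move lower above the grip and take a second look.

drive_tool:
  moves:
    - [[-0.005,-0.004,0.0115,0,0,0,0.6],[-0.005,-0.004,0.0115,0,0,0,0.6],[-0.005,-0.004,0.0115,0,0,0,0.6],[-0.005,-0.004,0.0115,0,0,0,0.6],[0,0,0,0,0,0,0.6]]

```text
time: 3.7
ee_pos: [0.5374, 0.034, 0.2028]
eef_rot: [0.192, 0.981, -0.001, -0.001]
ft_force: [-0.5, -0.6, 0.8]
width: 0.0523
grip_force: 0.0
```

```bash
python3 - <<'E'
from h import *
s=r.read_state(); c=cam("wrist",s); im=r.camera("wrist"); save("w2.png",im)
print(s["time"],s["ee_pos"],s["eef_rot"],s["width"],s["ft_force"])
S,T=cam("side"),cam("top")
o={}
for q,z in(("bolt_axis",.096),("crank_grip",.132),("bolt_top",.116)):
    for d in r.place_of("wrist",q)[:2]:
        print(q,np.round(d["at"],1),round(d["conf"],2),atz(c,d["at"],z)); o.setdefault(q,d["at"])
side=dict(bolt_axis=(204.8,222.8),crank_grip=(227.8,204.9),bolt_top=(203.4,218.8));top=dict(bolt_axis=(217.8,163.6),crank_grip=(232.3,172.8),bolt_top=(218.1,158.4))
for q in o: print(q,tri([(c,o[q]),(S,side[q]),(T,top[q])]),tri([(c,o[q]),(S,side[q])]))
E
```

```text
3.7 [0.53740996 0.03400885 0.20281717] [ 1.91944837e-01  9.81404398e-01 -8.87730485e-04 -1.34166292e-03] 0.05227143616109222 [-0.53180551 -0.64740004  0.77426398]
bolt_axis [318.2 217.5] 0.79 [0.58734229 0.07854194 0.096     ]
crank_grip [256.9 203.4] 0.82 [0.53897251 0.03204963 0.132     ]
bolt_top [323.4 225.2] 0.61 [0.58753531 0.07953704 0.116     ]
bolt_axis [0.58482622 0.08076483 0.09715911] [0.58890475 0.07868296 0.09292561]
crank_grip [0.54162908 0.02901979 0.12381342] [0.53871988 0.03158098 0.12812063]
bolt_top [0.59183566 0.08014684 0.11129736] [0.59014131 0.07977444 0.11135895]
```

View pics/w2.png

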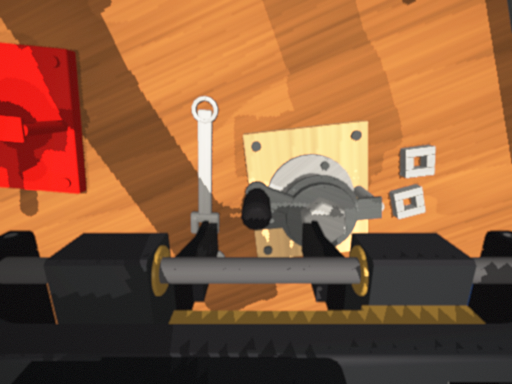

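Grip measured at about (0.539, 0.0315), height 0.124–0.128, and axis at about (0.586, 0.0795). The radius comes out at 67 mm against a nominal 70 mm, so the measurements agree well enough. In the picture the grip, at (256,205), sits between the fingers. I'll descend and pinch.

drive_tool:
  moves:
    - [[-0.0017,-0.0026,0.0105,0,0,0,0.6],[0,0,0.0105,0,0,0,0.6],[0,0,0.0105,0,0,0,0.6],[0,0,0.0105,0,0,0,0.6],[0,0,0.0105,0,0,0,0.6],[0,0,0.0105,0,0,0,0.6],[0,0,0.0105,0,0,0,0.6],[0,0,0.0095,0,0,0,0.6],[0,0,0,0,0,0,0.6]]

```text
time: 4.8
ee_pos: [0.5379, 0.0322, 0.1205]
eef_rot: [0.191, 0.982, -0.0, -0.001]
ft_force: [-0.2, -0.3, 0.6]
width: 0.0518
grip_force: 0.0
```

drive_tool:
  moves:
    - [[0,0,0,0,0,0,0.1],[0,0,0,0,0,0,0.1],[0,0,0,0,0,0,0.1],[0,0,0,0,0,0,0.1],[0,0,0,0,0,0,0.1]]
  squeeze: 20

```text
time: 5.3
ee_pos: [0.5386, 0.0317, 0.1223]
eef_rot: [0.191, 0.981, -0.0, -0.0]
ft_force: [-2.6, -3.2, 2.4]
width: 0.0243
grip_force: 20.0
```

```bash
cat > look.py <<'E'
import sys; from h import *
n=sys.argv[1]; s=r.read_state(); A=np.array([.586,.0795]); p=np.array(s["ee_pos"])
print(s["time"],p.round(4),np.round(s["eef_rot"],4),"w",round(s["width"],4),"g",s["grip_force"],"ft",np.round(s["ft_force"],1))
d=p[:2]-A; print("r",np.hypot(*d),"ang",np.degrees(np.arctan2(d[1],d[0])))
c=cam("wrist",s); w=r.camera("wrist"); S=cam("side"); v=r.camera("side")
out={}
for k,cc,z in(("wrist",c,0),("side",S,0)):
    for q in("bolt_top","bolt_axis"):
        L=[e for e in r.place_of(k,q) if np.linalg.norm(atz(cc,e["at"],.106)[:2]-A)<.03]
        if L: out[k,q]=L[0]["at"]; print(k,q,np.round(L[0]["at"],1),round(L[0]["conf"],2))
# zoomed crops centred on the expected hub, both cameras
def crop(im,cc,h,f):
    u,v_=proj(cc,[*A,.106]).astype(int); u=np.clip(u,h,511-h); v_=np.clip(v_,h,383-h)
    return cv2.resize(im[v_-h:v_+h,u-h:u+h],(380,380),interpolation=cv2.INTER_CUBIC)
save(n,np.hstack([crop(w,c,75,1),crop(v,S,35,1)])); np.savez("pics/"+n+".npz",w=w,v=v)
E
python3 look.py g0.png
```

```text
5.3 [0.5386 0.0317 0.1223] [ 1.915e-01  9.815e-01 -2.000e-04 -0.000e+00] w 0.0243 g 20.000324259744957 ft [-2.6 -3.2  2.4]
r 0.06733707540682712 ang -134.72916950368548
side bolt_top [201.9 222.1] 0.56
side bolt_axis [205.1 222.3] 0.79
```

View pics/g0.png

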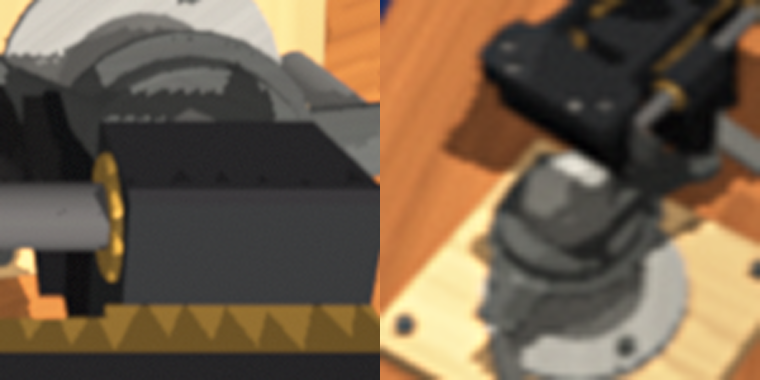

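The grip is held: width 24 mm, 20 N. In the left crop the wrist view of the hub is blocked by the gripper body. The right crop, from the side camera, shows the hex head clearly with a bright top face at about (580,170). The side camera is therefore the one to watch for the drop.

```bash
cat > plan.py <<'E'
# plan.py Cx Cy rad theta0deg step n : tool-frame rows round the circle
import sys; from h import *
cx,cy,rr,a,st=map(float,sys.argv[1:6]); n=int(sys.argv[6]); s=r.read_state()
M=R.from_quat(s["eef_rot"]).as_matrix(); a=np.radians(a)
P=lambda t:np.array([cx+rr*np.cos(t),cy+rr*np.sin(t),0])
for i in range(n): print((M.T@(P(a+(i+1)*st)-P(a+i*st))).round(4)[:2].tolist(),end=" ")
print("end deg",np.degrees(a+n*st)%360)
E
python3 plan.py .5878 .0815 .07 225.3 .1 8
python3 - <<'E'
from h import *
S=cam("side");T=cam("top");A=[.587,.081]
for z in(.116,.108,.100):print(z,proj(S,[*A,z]),proj(T,[*A,z]))
r.camera("side");r.camera("top")
for i in range(3):
  print([np.round(r.place_of("side","bolt_top")[j]["at"],1) for j in range(3)], [np.round(x["at"],1) for x in r.find_in("side","bolt_top")[:0]],[np.round(x["bbox"],1) for x in r.find_in("side","jack_bolt")[:3]])
E
```

```text
[-0.0066, -0.0024] [-0.0068, -0.0017] [-0.0069, -0.001] [-0.007, -0.0003] [-0.007, 0.0004] [-0.0069, 0.0011] [-0.0068, 0.0018] [-0.0066, 0.0024] end deg 271.1366236104659
0.116 [204.27912145 218.38568214] [217.83164103 160.30209845]
0.108 [204.61446139 220.2342982 ] [218.01857579 160.91107926]
0.1 [204.94559844 222.0597451 ] [218.20372524 161.51424403]
[array([172.2, 274.4]), array([302.6, 154.2]), array([331.9, 345.9])] [] [array([322. , 334.4, 343.9, 357.9]), array([199.7, 215.7, 211.7, 231.4]), array([297.1, 154.7, 315. , 161.9])]
[array([172.2, 274.4]), array([302.6, 154.2]), array([331.9, 345.9])] [] [array([322. , 334.4, 343.9, 357.9]), array([199.7, 215.7, 211.7, 231.4]), array([297.1, 154.7, 315. , 161.9])]
[array([172.2, 274.4]), array([302.6, 154.2]), array([331.9, 345.9])] [] [array([322. , 334.4, 343.9, 357.9]), array([199.7, 215.7, 211.7, 231.4]), array([297.1, 154.7, 315. , 161.9])]
```

A drop moves the head only 1.9 px in the side view. I'll turn the gripper so the wrist camera sees the hub beside the fingers, then turn it together with the crank. That keeps the hub image still, so any change is a change in bolt height.

drive_tool:
  moves:
    - [[0,0,0,0,0,0.1375,0.1],[0,0,0,0,0,0.1375,0.1],[0,0,0,0,0,0.1375,0.1],[0,0,0,0,0,0.1375,0.1],[0,0,0,0,0,0.1375,0.1],[0,0,0,0,0,0.1375,0.1],[0,0,0,0,0,0.1375,0.1],[0,0,0,0,0,0.1375,0.1],[0,0,0,0,0,0,0.1]]

```text
time: 7.35
ee_pos: [0.539, 0.0324, 0.1223]
eef_rot: [0.677, 0.736, 0.0, 0.0]
ft_force: [-1.5, -1.4, 4.7]
width: 0.0243
grip_force: 20.0
```

```bash
python3 look.py g1.png; python3 - <<'E'
from h import *
s=r.read_state();print(np.round(s["joint_positions"],2))
c=cam("wrist",s)
for z in(.116,.108,.100):print(z,proj(c,[.5878,.0815,z]))
w=np.load("pics/g1.png.npz")["w"]; save("w3.png",w)
E
```

```text
7.35 [0.539  0.0324 0.1223] [6.768e-01 7.361e-01 3.000e-04 2.000e-04] w 0.0243 g 20.00228285382036 ft [-1.5 -1.4  4.7]
r 0.06652648153565928 ang -134.94540144405804
wrist bolt_top [344.3 165.9] 0.78
wrist bolt_axis [337.4 162.7] 0.58
side bolt_top [203.8 219.6] 0.51
[-0.64  0.24  0.57  1.84 -0.15  1.1   0.07]
0.116 [347.17019577 165.93250981]
0.108 [343.42731152 163.35534855]
0.1 [339.992276   160.99015639]
```

View pics/w3.png

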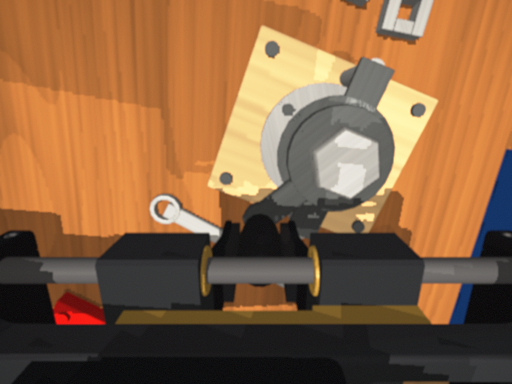

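The wrist view is now clear: hub circle at about (336,152), radius about 58 px, and bright hex top at about (348,163). I'll go backward in steps with the gripper turning along.

drive_tool:
  moves:
    - [[-0.0049,0.005,0,0,0,-0.1,0.1],[-0.0049,0.005,0,0,0,-0.1,0.1],[-0.0049,0.005,0,0,0,-0.1,0.1],[-0.0049,0.005,0,0,0,-0.1,0.1],[0,0,0,0,0,0,0.1]]

```text
time: 8.15
ee_pos: [0.5632, 0.0159, 0.1223]
eef_rot: [0.515, 0.857, -0.001, 0.001]
ft_force: [-1.8, -6.2, 7.3]
width: 0.024
grip_force: 20.0
```

```bash
cat > hub.py <<'E'
import sys,json,os; from h import *
s=r.read_state(); w=r.camera("wrist"); np.save(sys.argv[1],w)
g=cv2.cvtColor(w,cv2.COLOR_RGB2GRAY).astype(np.float32)
f="ref.npz"
if not os.path.exists(f): np.savez(f,g=cv2.cvtColor(np.load("pics/g1.png.npz")["w"],cv2.COLOR_RGB2GRAY))
g0=np.load(f)["g"].astype(np.float32)
def trk(u0,v0,u1,v1,m=14):
    t=g0[v0:v1,u0:u1]; sgm=lambda x:cv2.GaussianBlur(x,(0,0),1)
    q=cv2.matchTemplate(sgm(g[v0-m:v1+m,u0-m:u1+m]),sgm(t),cv2.TM_CCOEFF_NORMED)
    _,c,_,l=cv2.minMaxLoc(q); return l[0]-m,l[1]-m,round(c,3)
print("t",s["time"],"p",np.round(s["ee_pos"],4),"ft",np.round(s["ft_force"],1),"g",round(s["grip_force"],1),"yaw",np.degrees(2*np.arctan2(s["eef_rot"][1],s["eef_rot"][0])).round(1),"j7",round(s["joint_positions"][6],2))
print("hex shift",trk(310,125,385,202),"arm-end shift",trk(345,60,395,100))
c=cam("wrist",s)
for q,z in(("bolt_top",.11),("bolt_axis",.096)):
    for d in r.place_of("wrist",q)[:1]: print(q,np.round(d["at"],1),round(d["conf"],2),atz(c,d["at"],z).round(4))
E
python3 hub.py p1
```

```text
t 8.15 p [0.5632 0.0159 0.1223] ft [-1.8 -6.2  7.3] g 20.0 yaw 118.1 j7 0.51
hex shift (-1, -2, 0.918) arm-end shift (14, 14, 0.166)
bolt_top [346.8 162.4] 0.66 [0.5902 0.0817 0.11  ]
bolt_axis [333.7 161.4] 0.93 [0.5872 0.0778 0.096 ]
```

drive_tool:
  moves:
    - [[-0.0059,0.0039,0,0,0,-0.1,0.1],[-0.0051,0.0048,0,0,0,-0.1,0.1],[-0.005,0.0049,0,0,0,-0.1,0.1],[-0.0049,0.005,0,0,0,-0.1,0.1],[0,0,0,0,0,0,0.1]]

```text
time: 8.8
ee_pos: [0.5907, 0.0107, 0.1223]
eef_rot: [0.334, 0.943, -0.0, 0.001]
ft_force: [0.7, -5.1, 5.1]
width: 0.0242
grip_force: 20.0
```

```bash
python3 hub.py p2
```

```text
t 8.8 p [0.5907 0.0107 0.1223] ft [ 0.7 -5.1  5.1] g 20.0 yaw 141.0 j7 0.92
hex shift (-1, -2, 0.935) arm-end shift (-8, 9, 0.122)
bolt_top [345.5 162.6] 0.71 [0.5901 0.0811 0.11  ]
bolt_axis [334.3 160.6] 0.9 [0.589  0.0776 0.096 ]
```

drive_tool:
  moves:
    - [[-0.0057,0.0042,0,0,0,-0.1,0.1],[-0.005,0.0049,0,0,0,-0.1,0.1],[-0.005,0.0049,0,0,0,-0.1,0.1],[-0.005,0.0049,0,0,0,-0.1,0.1],[0,0,0,0,0,0,0.1]]

```text
time: 9.45
ee_pos: [0.6182, 0.0169, 0.1224]
eef_rot: [0.14, 0.99, -0.0, 0.001]
ft_force: [3.5, -4.2, 4.0]
width: 0.0243
grip_force: 20.0
```

```bash
python3 hub.py p3
```

```text
t 9.45 p [0.6182 0.0169 0.1224] ft [ 3.5 -4.2  4. ] g 20.0 yaw 163.9 j7 1.31
hex shift (-1, -3, 0.934) arm-end shift (-3, 14, 0.27)
bolt_top [346.2 161.9] 0.77 [0.5904 0.0819 0.11  ]
bolt_axis [334.7 158.1] 0.84 [0.5895 0.0785 0.096 ]
```

drive_tool:
  moves:
    - [[-0.0057,0.0042,0,0,0,-0.1,0.1],[-0.005,0.0049,0,0,0,-0.1,0.1],[-0.005,0.0049,0,0,0,-0.1,0.1],[-0.005,0.0049,0,0,0,-0.1,0.1],[0,0,0,0,0,0,0.1]]

```text
time: 10.1
ee_pos: [0.6411, 0.0337, 0.1224]
eef_rot: [-0.06, 0.998, -0.0, 0.002]
ft_force: [4.2, -2.5, 2.9]
width: 0.0244
grip_force: 20.0
```

```bash
python3 hub.py p4
```

```text
t 10.1 p [0.6411 0.0337 0.1224] ft [ 4.2 -2.5  2.9] g 20.0 yaw 186.9 j7 1.67
hex shift (-1, -4, 0.915) arm-end shift (-1, 14, 0.325)
bolt_top [343.2 161.8] 0.63 [0.5908 0.0809 0.11  ]
bolt_axis [337.7 155.1] 0.83 [0.589  0.0808 0.096 ]
```

drive_tool:
  moves:
    - [[-0.005,0.0049,0,0,0,-0.1,0.1],[-0.005,0.0049,0,0,0,-0.1,0.1],[-0.005,0.0049,0,0,0,-0.1,0.1],[-0.005,0.0049,0,0,0,-0.1,0.1],[0,0,0,0,0,0,0.1]]

```text
time: 10.75
ee_pos: [0.6554, 0.0584, 0.1224]
eef_rot: [-0.257, 0.966, -0.0, 0.002]
ft_force: [7.7, -1.2, 0.3]
width: 0.0245
grip_force: 20.0
```

```bash
python3 hub.py p5; python3 - <<'E'
import numpy as np
P=np.array([[.539,.0324],[.5632,.0159],[.5907,.0107],[.6182,.0169],[.6411,.0337]])
from scipy.optimize import least_squares as L
f=L(lambda c:np.hypot(*(P-c[:2]).T)-c[2],[.588,.081,.07]);g=L(lambda c:np.hypot(*(P-c).T)-.07,[.588,.081]);print(f.x,g.x,g.fun)
E
python3 - <<'E'
import cv2,numpy as np
# hex and hub, start next to now
a=np.load("pics/g1.png.npz")["w"];b=np.load("p5.npy")
c=[cv2.resize(i[80:230,255:420],(396,360),interpolation=cv2.INTER_CUBIC) for i in(a,b)]
cv2.imwrite("pics/c1.png",np.hstack(c)[:,:,::-1])
E
```

```text
t 10.75 p [0.6554 0.0584 0.1224] ft [ 7.7 -1.2  0.3] g 20.0 yaw 209.8 j7 2.01
hex shift (-2, -5, 0.891) arm-end shift (-4, 14, 0.227)
bolt_top [344.6 161.9] 0.56 [0.5908 0.083  0.11  ]
bolt_axis [331.7 155.6] 0.71 [0.5918 0.0782 0.096 ]
[0.58946998 0.08019815 0.06949468] [0.58946233 0.0807851 ] [-8.88837152e-05 -1.53127713e-06  9.60235913e-05  5.11187077e-05
 -1.18276126e-04]
```

View pics/c1.png

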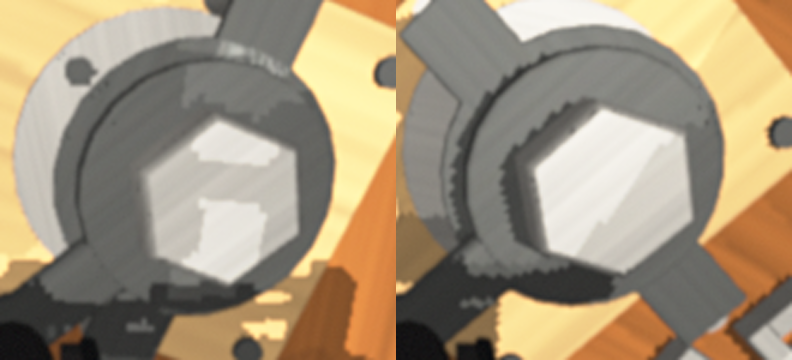

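The left crop (start) and right crop (now) look alike: hex centre offset from the hub is about 15–17 px in both, and the hex is slightly larger now. So it has not dropped yet. I'll continue with a small radius correction.

drive_tool:
  moves:
    - [[-0.006,0.0038,0,0,0,-0.1,0.1],[-0.005,0.0049,0,0,0,-0.1,0.1],[-0.005,0.0049,0,0,0,-0.1,0.1],[-0.005,0.0049,0,0,0,-0.1,0.1],[0,0,0,0,0,0,0.1]]

```text
time: 11.4
ee_pos: [0.6587, 0.0868, 0.1224]
eef_rot: [-0.445, 0.896, 0.001, 0.001]
ft_force: [0.1, 1.0, 4.9]
width: 0.0239
grip_force: 20.0
```

```bash
python3 hub.py p6
```

```text
t 11.4 p [0.6587 0.0868 0.1224] ft [0.1 1.  4.9] g 20.0 yaw 232.8 j7 2.34
hex shift (-2, -8, 0.822) arm-end shift (-1, 14, 0.314)
bolt_top [344.1 160.3] 0.81 [0.5898 0.0833 0.11  ]
bolt_axis [335.2 152.8] 0.62 [0.59   0.0801 0.096 ]
```

```bash
cat > hx.py <<'E'
import cv2,numpy as np,sys
for n in sys.argv[1:]:
    w=np.load(n)["w"] if n.endswith("npz") else np.load(n)
    g=cv2.GaussianBlur(cv2.cvtColor(w,cv2.COLOR_RGB2GRAY),(0,0),.8); o=[]
    for T in(135,145,155):
        m=((g>T)&(w.max(2).astype(int)-w.min(2)<40)).astype(np.uint8)
        m=cv2.morphologyEx(m,cv2.MORPH_CLOSE,np.ones((5,5)))
        k,l,st,ce=cv2.connectedComponentsWithStats(m); i=l[150:175,335:355]; i=np.bincount(i[i>0]).argmax()
        h=cv2.convexHull(cv2.findContours((l==i).astype(np.uint8),0,1)[0][0]); M=cv2.moments(h)
        o.append((round(M["m10"]/M["m00"],1),round(M["m01"]/M["m00"],1),int(M["m00"])))
    c=cv2.HoughCircles(g,cv2.HOUGH_GRADIENT,1,300,param1=80,param2=12,minRadius=48,maxRadius=60)
    print(n,o,"hub",None if c is None else c[0,0])
E
python3 hx.py pics/g1.png.npz p1.npy p2.npy p3.npy p4.npy p5.npy p6.npy
```

```text
pics/g1.png.npz [(347.1, 163.3, 3336), (347.2, 163.4, 3241), (347.4, 163.5, 3158)] hub [337.5 151.5  56.1]
p1.npy [(346.4, 161.6, 3385), (346.5, 161.8, 3268), (346.7, 161.9, 3188)] hub [336.5 149.5  56.1]
p2.npy [(346.3, 160.8, 3409), (346.5, 161.0, 3313), (346.6, 161.2, 3240)] hub [335.5 149.5  57.2]
p3.npy [(346.4, 160.2, 3417), (346.5, 160.4, 3331), (346.6, 160.5, 3248)] hub [337.5 147.5  56.1]
p4.npy [(346.0, 159.3, 3475), (346.0, 159.6, 3390), (346.1, 159.7, 3314)] hub [336.5 149.5  58.3]
p5.npy [(341.4, 146.9, 5097), (345.4, 158.6, 3417), (345.2, 158.7, 3340)] hub [340.5 156.5  56.1]
p6.npy [(323.9, 127.1, 11670), (345.8, 154.6, 3122), (345.7, 154.7, 3042)] hub [335.5 143.5  55. ]
```

```bash
python3 - <<'E'
import cv2,numpy as np
c=[cv2.resize(np.load(n)[80:230,255:420],(396,360),interpolation=cv2.INTER_CUBIC) for n in("p5.npy","p6.npy")]
cv2.imwrite("pics/c2.png",np.hstack(c)[:,:,::-1])
from h import *
s=r.read_state(); print(np.round(s["joint_positions"],2))
E
python3 plan.py .5895 .0806 .07 5 -.15 40
```

```text
[-0.3   0.48  0.14  1.48 -0.07  1.19  2.34]
[0.0082, -0.0065] [0.0091, -0.0052] [0.0098, -0.0038] [0.0102, -0.0023] [0.0105, -0.0007] [0.0105, 0.0009] [0.0102, 0.0024] [0.0097, 0.0039] [0.009, 0.0053] [0.0081, 0.0066] [0.0071, 0.0078] [0.0058, 0.0087] [0.0044, 0.0095] [0.003, 0.0101] [0.0014, 0.0104] [-0.0001, 0.0105] [-0.0017, 0.0104] [-0.0032, 0.01] [-0.0047, 0.0094] [-0.006, 0.0086] [-0.0072, 0.0076] [-0.0083, 0.0064] [-0.0092, 0.0051] [-0.0098, 0.0037] [-0.0103, 0.0022] [-0.0105, 0.0006] [-0.0104, -0.001] [-0.0102, -0.0025] [-0.0097, -0.004] [-0.009, -0.0054] [-0.0081, -0.0067] [-0.007, -0.0078] [-0.0057, -0.0088] [-0.0044, -0.0095] [-0.0029, -0.0101] [-0.0013, -0.0104] [0.0002, -0.0105] [0.0018, -0.0103] [0.0033, -0.01] [0.0048, -0.0093] end deg 21.225322921506063
```

View pics/c2.png

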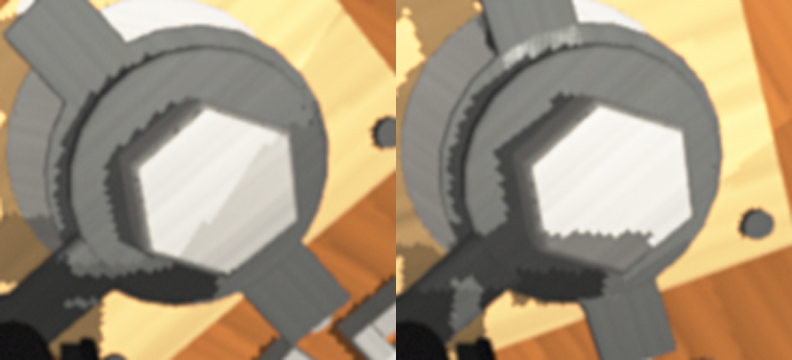

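Right (now) against left: the hex is 162 px wide in both and the offset from the hub is unchanged. The area loss was only a shadow on the lower edge, so it has not dropped yet. I'll continue backward without further yaw, to stay clear of the joint 7 limit.

```bash
python3 plan.py .5895 .0806 .07 5 .1 9; python3 plan.py .5895 .0806 .07 5 .1 4
cat > ecc.py <<'E'
import cv2,numpy as np,sys
# similarity-like alignment (affine ECC) of the hex patch: scale between two frames
def E(w):
    g=cv2.GaussianBlur(cv2.cvtColor(w,cv2.COLOR_RGB2GRAY),(0,0),1).astype(np.float32)
    g=np.minimum(g,150); return cv2.magnitude(cv2.Sobel(g,5,1,0),cv2.Sobel(g,5,0,1))
L=lambda n:np.load(n)["w"] if n.endswith("npz") else np.load(n)
a=L(sys.argv[1]); rot=float(sys.argv[3]); b=L(sys.argv[2])
W=np.eye(2,3,dtype=np.float32); 
if rot: W=cv2.getRotationMatrix2D((346,160),rot,1).astype(np.float32)
m=np.zeros(a.shape[:2],np.uint8); cv2.circle(m,(346,160),46,255,-1); x0,y0,x1,y1=290,104,402,216
ea,eb=E(a),E(b)
S=np.array([[1,0,x0],[0,1,y0],[0,0,1]],float)
W3=(np.vstack([W,[0,0,1]])@S).astype(np.float32)[:2]
cc,Wf=cv2.findTransformECC(ea[y0:y1,x0:x1].copy(),eb,W3,cv2.MOTION_AFFINE,(3,200,1e-5),m[y0:y1,x0:x1].copy(),5)
A=Wf[:,:2]; print(sys.argv[1:],"cc",round(cc,3),"scale",round(float(np.sqrt(abs(np.linalg.det(A)))),4),"rot",round(np.degrees(np.arctan2(A[1,0],A[0,0])),1),"centre",(Wf@[346-x0,160-y0,1]).round(1))
E
python3 ecc.py pics/g1.png.npz p1.npy 0;python3 ecc.py p1.npy p3.npy 0; python3 ecc.py p3.npy p5.npy 0; python3 ecc.py p5.npy p6.npy 0;python3 ecc.py p4.npy p6.npy 0
```

```text
[-0.0049, 0.005] [-0.0044, 0.0054] [-0.0038, 0.0059] [-0.0032, 0.0062] [-0.0026, 0.0065] [-0.0019, 0.0067] [-0.0012, 0.0069] [-0.0006, 0.007] [0.0001, 0.007] end deg 56.56620156177409
[-0.0049, 0.005] [-0.0044, 0.0054] [-0.0038, 0.0059] [-0.0032, 0.0062] end deg 27.918311805232932Traceback (most recent call last):
  File "ecc.py", line 14, in <module>
    cc,Wf=cv2.findTransformECC(ea[y0:y1,x0:x1].copy(),eb,W3,cv2.MOTION_AFFINE,(3,200,1e-5),m[y0:y1,x0:x1].copy(),5)
          ~~~~~~~~~~~~~~~~~~~~^^^^^^^^^^^^^^^^^^^^^^^^^^^^^^^^^^^^^^^^^^^^^^^^^^^^^^^^^^^^^^^^^^^^^^^^^^^^^^^^^^^^^
cv2.error: OpenCV(4.12.0) /io/opencv/modules/core/src/arithm.cpp:662: error: (-209:Sizes of input arguments do not match) The operation is neither 'array op array' (where arrays have the same size and the same number of channels), nor 'array op scalar', nor 'scalar op array' in function 'arithm_op'

Traceback (most recent call last):
  File "ecc.py", line 14, in <module>
    cc,Wf=cv2.findTransformECC(ea[y0:y1,x0:x1].copy(),eb,W3,cv2.MOTION_AFFINE,(3,200,1e-5),m[y0:y1,x0:x1].copy(),5)
          ~~~~~~~~~~~~~~
[... 1509 characters left out ...]
same number of channels), nor 'array op scalar', nor 'scalar op array' in function 'arithm_op'

Traceback (most recent call last):
  File "ecc.py", line 14, in <module>
    cc,Wf=cv2.findTransformECC(ea[y0:y1,x0:x1].copy(),eb,W3,cv2.MOTION_AFFINE,(3,200,1e-5),m[y0:y1,x0:x1].copy(),5)
          ~~~~~~~~~~~~~~~~~~~~^^^^^^^^^^^^^^^^^^^^^^^^^^^^^^^^^^^^^^^^^^^^^^^^^^^^^^^^^^^^^^^^^^^^^^^^^^^^^^^^^^^^^
cv2.error: OpenCV(4.12.0) /io/opencv/modules/core/src/arithm.cpp:662: error: (-209:Sizes of input arguments do not match) The operation is neither 'array op array' (where arrays have the same size and the same number of channels), nor 'array op scalar', nor 'scalar op array' in function 'arithm_op'
```

drive_tool:
  moves:
    - [[-0.0049,0.005,0,0,0,0,0.1],[-0.0044,0.0054,0,0,0,0,0.1],[-0.0038,0.0059,0,0,0,0,0.1],[-0.0032,0.0062,0,0,0,0,0.1],[0,0,0,0,0,0,0.1]]

```text
time: 12.05
ee_pos: [0.6502, 0.1136, 0.1223]
eef_rot: [-0.443, 0.897, 0.001, 0.0]
ft_force: [-1.1, 0.8, 5.0]
width: 0.0242
grip_force: 20.0
```

```bash
sed -i 's/,m\[y0:y1,x0:x1\].copy(),5)/,None,5)/' ecc.py; python3 hub.py p7
for a in "pics/g1.png.npz p1.npy 0" "p1.npy p3.npy 0" "p3.npy p5.npy 0" "p5.npy p6.npy 0" "p5.npy p7.npy 23" "p5.npy p7.npy -23" "p6.npy p7.npy 23" "p6.npy p7.npy -23"; do python3 ecc.py $a; done 2>&1 | grep cc
```

```text
t 12.05 p [0.6502 0.1136 0.1223] ft [-1.1  0.8  5. ] g 20.0 yaw 232.6 j7 2.29
hex shift (14, -12, 0.277) arm-end shift (-14, 14, 0.285)
bolt_top [303.7 132.7] 0.85 [0.5914 0.0813 0.11  ]
bolt_axis [301.9 129.3] 0.67 [0.5902 0.0811 0.096 ]
['pics/g1.png.npz', 'p1.npy', '0'] cc 0.702 scale 0.9991 rot -0.8 centre [345.  158.3]
['p1.npy', 'p3.npy', '0'] cc 0.727 scale 1.0054 rot 1.9 centre [345.6 158.8]
['p3.npy', 'p5.npy', '0'] cc 0.676 scale 1.0081 rot -1.4 centre [344.4 158.1]
['p5.npy', 'p6.npy', '0'] cc 0.717 scale 1.006 rot -0.3 centre [344.8 158.7]
['p5.npy', 'p7.npy', '23'] cc 0.194 scale 0.6531 rot -6.3 centre [347.7 166.8]
['p5.npy', 'p7.npy', '-23'] cc 0.231 scale 1.1253 rot 14.7 centre [351.8 149.7]
['p6.npy', 'p7.npy', '23'] cc 0.286 scale 0.9458 rot -33.8 centre [349.  159.5]
  File "ecc.py", line 14, in <module>
    cc,Wf=cv2.findTransformECC(ea[y0:y1,x0:x1].copy(),eb,W3,cv2.MOTION_AFFINE,(3,200,1e-5),None,5)
cv2.error: OpenCV(4.12.0) /io/opencv/modules/video/src/ecc.cpp:589: error: (-7:Iterations do not converge) The algorithm stopped before its convergence. The correlation is going to be minimized. Images may be uncorrelated or non-overlapped in function 'findTransformECC'
```

```bash
sed -i 's/^if rot:.*/W=cv2.getRotationMatrix2D((346,160),rot,1).astype(np.float32)\nif len(sys.argv)>4: W[:,2]+=[float(sys.argv[4]),float(sys.argv[5])]/' ecc.py
for a in "p6.npy p7.npy 23 -43 -25" "p6.npy p7.npy 23 -40 -30" "p6.npy p7.npy 23 -46 -28" "p4.npy p7.npy 23 -43 -25" "p5.npy p7.npy 23 -43 -28"; do python3 ecc.py $a; done 2>&1 | grep "scale\|err"
python3 - <<'E'
import cv2,numpy as np
c=[cv2.resize(np.load(n)[y:y+150,x:x+165],(396,360),interpolation=cv2.INTER_CUBIC) for n,x,y in(("p6.npy",255,80),("p7.npy",215,50))]
cv2.imwrite("pics/c3.png",np.hstack(c)[:,:,::-1])
E
python3 plan.py .5895 .0806 .07 28 .1 5
```

```text
['p6.npy', 'p7.npy', '23', '-43', '-25'] cc 0.36 scale 0.9905 rot -29.7 centre [306.8 130.6]
['p6.npy', 'p7.npy', '23', '-40', '-30'] cc 0.36 scale 0.9909 rot -29.6 centre [306.8 130.6]
['p6.npy', 'p7.npy', '23', '-46', '-28'] cc 0.36 scale 0.9908 rot -29.6 centre [306.8 130.6]
['p4.npy', 'p7.npy', '23', '-43', '-25'] cc 0.418 scale 1.0984 rot -24.4 centre [308.3 133.6]
['p5.npy', 'p7.npy', '23', '-43', '-28'] cc 0.38 scale 1.0058 rot -28.5 centre [307.1 130.1]
[-0.0026, 0.0065] [-0.0019, 0.0067] [-0.0012, 0.0069] [-0.0005, 0.007] [0.0002, 0.007] end deg 56.64788975654116
```

The alignment result is not decisive here. I'll finish the stated maximum of 3.3 rad backward, by which point the drop is guaranteed and is bracketed tightly enough, then check it by eye.

drive_tool:
  moves:
    - [[-0.0026,0.0065,0,0,0,0,0.1],[-0.0019,0.0067,0,0,0,0,0.1],[-0.0012,0.0069,0,0,0,0,0.1],[-0.0005,0.007,0,0,0,0,0.1],[0.0002,0.007,0,0,0,0,0.1],[0,0,0,0,0,0,0.1],[0,0,0,0,0,0,0.1]]

```text
time: 12.9
ee_pos: [0.6267, 0.1385, 0.1223]
eef_rot: [-0.442, 0.897, 0.0, 0.0]
ft_force: [-0.7, 0.7, 5.9]
width: 0.0244
grip_force: 20.0
```

```bash
python3 hub.py p8
python3 - <<'E'
from h import *
s=r.read_state();c=cam("wrist",s);print("pred",[proj(c,[.5895,.0806,z]).round(1) for z in(.116,.108,.096)])
out=[]
for n,x,y in(("p6.npy",270,85),("p7.npy",230,55)): out.append(cv2.resize(np.load(n)[y:y+150,x:x+130],(260,300),interpolation=cv2.INTER_CUBIC))
u,v=proj(c,[.5895,.0806,.1]).astype(int); v=max(v-75,0); out.append(cv2.resize(np.load("p8.npy")[v:v+150,u-65:u+65],(260,300),interpolation=cv2.INTER_CUBIC))
save("c4.png",np.hstack(out)); print(u,v)
E
```

```text
t 12.9 p [0.6267 0.1385 0.1223] ft [-0.7  0.7  5.9] g 20.0 yaw 232.5 j7 2.24
hex shift (-14, -14, 0.476) arm-end shift (8, 11, 0.205)
bolt_top [245.9 120.9] 0.96 [0.5912 0.0797 0.11  ]
bolt_axis [248.7 121. ] 0.73 [0.5907 0.0811 0.096 ]
pred [array([248.9, 120.8]), array([249.4, 120.1]), array([250. , 119.2])]
249 44
```

View pics/c4.png

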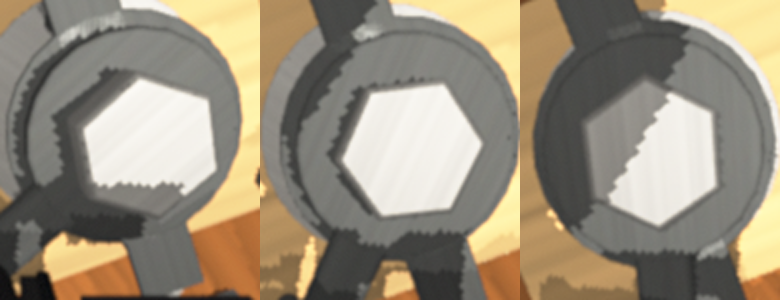

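```bash
python3 - <<'E'
from h import *
q6=[-.445,.896,.001,.001];q7=[-.443,.897,.001,0];q8=[-.442,.897,0,0]
for n,p,q,a in(("p5",[.6554,.0584,.1224],[-.257,.966,0,.002],0),("p6",[.6587,.0868,.1224],q6,0),("p7",[.6502,.1136,.1223],q7,0),("p8",[.6267,.1385,.1223],q8,0)):
    c=cam("wrist",dict(ee_pos=p,eef_rot=q)); C=np.array([.5895,.0806])
    for h in(0,-.008):
        # corner-to-corner lengths over directions
        L=[np.linalg.norm(proj(c,[*(C+.0235*np.array([np.cos(t),np.sin(t)])),.116+h])-proj(c,[*(C-.0235*np.array([np.cos(t),np.sin(t)])),.116+h])) for t in np.arange(0,np.pi,np.pi/18)]
        print(n,h,round(min(L),1),round(max(L),1),"hex",proj(c,[*C,.116+h]).round(1),"hub",proj(c,[*C,.096]).round(1))
E
```

```text
p5 0 75.2 82.1 hex [346.1 159.4] hub [337.4 153.9]
p5 -0.008 72.2 78.5 hex [342.4 157.1] hub [337.4 153.9]
p6 0 75.3 82.1 hex [345.1 158.4] hub [336.3 153. ]
p6 -0.008 72.3 78.5 hex [341.4 156.1] hub [336.3 153. ]
p7 0 79.9 84.1 hex [307.3 130.5] hub [302.2 127.9]
p7 -0.008 76.5 80.4 hex [305.1 129.4] hub [302.2 127.9]
p8 0 81.9 84.5 hex [248.6 120.8] hub [249.7 119.2]
p8 -0.008 78.3 80.8 hex [249.1 120.1] hub [249.7 119.2]
```

By hand measurement the hex diagonals fell about 3% relative to prediction between p6 and p7 (a drop would be 4.4%). I'll confirm with an outline fit over all frames.

```bash
cat > fit.py <<'E'
from h import *; from scipy.optimize import differential_evolution as DE
from scipy.ndimage import map_coordinates as mc
def fit(img,p,q,n):
    c=cam("wrist",dict(ee_pos=p,eef_rot=q)); K,Rm,t=c
    g=cv2.GaussianBlur(cv2.cvtColor(img,cv2.COLOR_RGB2GRAY),(0,0),1).astype(np.float32); g=np.minimum(g,170)
    gx,gy=cv2.Sobel(g,5,1,0),cv2.Sobel(g,5,0,1)
    def uv(x):
        a=x[3]+np.arange(7)*np.pi/3; V=np.c_[np.cos(a),np.sin(a)]*.0235*x[4] if len(x)>4 else np.c_[np.cos(a),np.sin(a)]*.0215
        w=np.linspace(.08,.92,14)[:,None]
        P=np.vstack([V[i]*(1-w)+V[i+1]*w for i in range(6)]); P=np.c_[P+x[:2],np.full(len(P),.116+x[2])]
        q_=(P@Rm.T+t)@K.T; return q_[:,:2]/q_[:,2:]
    def cost(x):
        e=uv(x); ctr=e.mean(0); d=np.roll(e,-1,0)-np.roll(e,1,0); N=np.c_[-d[:,1],d[:,0]]; N/=np.linalg.norm(N,axis=1)[:,None]
        N*=np.sign(((e-ctr)*N).sum(1))[:,None]
        v=-(mc(gx,e.T[::-1],order=1)*N[:,0]+mc(gy,e.T[::-1],order=1)*N[:,1])
        return -np.clip(v,0,120).mean()
    R_=DE(cost,[(.582,.597),(.073,.088),(-.03,.02),(0,np.pi/3)],seed=1,popsize=25,maxiter=150,tol=1e-8)
    print(n,"xy",R_.x[:2].round(4),"h(rel)",round(R_.x[2]*1e3,2),"mm rot",round(np.degrees(R_.x[3]),1),"score",round(-R_.fun,1))
if __name__=="__main__":
    D=[("pics/g1.png.npz",[.539,.0324,.1223],[.6768,.7361,0,0]),("p1.npy",[.5632,.0159,.1223],[.515,.857,-.001,.001]),("p2.npy",[.5907,.0107,.1223],[.334,.943,0,.001]),("p3.npy",[.6182,.0169,.1224],[.14,.99,0,.001]),("p4.npy",[.6411,.0337,.1224],[-.06,.998,0,.002]),("p5.npy",[.6554,.0584,.1224],[-.257,.966,0,.002]),("p6.npy",[.6587,.0868,.1224],[-.445,.896,.001,.001]),("p7.npy",[.6502,.1136,.1223],[-.443,.897,.001,0]),("p8.npy",[.6267,.1385,.1223],[-.442,.897,0,0])]
    for n,p,q in D: fit(np.load(n)["w"] if "npz" in n else np.load(n),p,q,n)
E
python3 fit.py
```

```text
pics/g1.png.npz xy [0.5881 0.08  ] h(rel) 0.94 mm rot 43.8 score 119.6
p1.npy xy [0.5881 0.0795] h(rel) 2.3 mm rot 8.5 score 119.2
p2.npy xy [0.589  0.0794] h(rel) 0.27 mm rot 32.8 score 118.4
p3.npy xy [0.5889 0.0785] h(rel) 4.32 mm rot 55.2 score 119.5
p4.npy xy [0.5894 0.0794] h(rel) 1.52 mm rot 18.8 score 119.9
p5.npy xy [0.5901 0.079 ] h(rel) 3.11 mm rot 42.7 score 120.0
p6.npy xy [0.5899 0.08  ] h(rel) 2.53 mm rot 6.9 score 107.9
p7.npy xy [0.5902 0.0802] h(rel) -2.39 mm rot 28.5 score 120.0
p8.npy xy [0.5894 0.0813] h(rel) -5.79 mm rot 57.5 score 114.0
```

```bash
sed -i 's/np.clip(v,0,120)/np.clip(v,0,400)/' fit.py; python3 fit.py
```

```text
pics/g1.png.npz xy [0.5881 0.0798] h(rel) 0.44 mm rot 43.9 score 166.1
p1.npy xy [0.5889 0.0794] h(rel) 0.03 mm rot 8.2 score 157.5
p2.npy xy [0.5889 0.0792] h(rel) 1.14 mm rot 31.4 score 165.0
p3.npy xy [0.5894 0.0792] h(rel) 1.58 mm rot 54.9 score 167.7
p4.npy xy [0.5896 0.0793] h(rel) 2.17 mm rot 18.6 score 166.5
p5.npy xy [0.5901 0.0791] h(rel) 3.38 mm rot 42.3 score 177.6
p6.npy xy [0.5904 0.0794] h(rel) 4.18 mm rot 5.9 score 133.3
p7.npy xy [0.5902 0.0803] h(rel) -2.6 mm rot 29.0 score 180.0
p8.npy xy [0.5893 0.0815] h(rel) -3.7 mm rot 57.6 score 138.4
```

The fit is clear. The bolt rose steadily from +0.4 to +4.2 mm, then dropped about 7 mm between p6 and p7, that is at grip angle 5°–28.5°, about 17°. The target is 2π clockwise of that: 400° from here (57°). First I'll turn the gripper back a little for joint 7 room.

drive_tool:
  moves:
    - [[0,0,0,0,0,0.1,0.1],[0,0,0,0,0,0.1,0.1],[0,0,0,0,0,0.1,0.1],[0,0,0,0,0,0.1,0.1],[0,0,0,0,0,0.1,0.1],[0,0,0,0,0,0,0.1]]

```text
time: 13.65
ee_pos: [0.6269, 0.1385, 0.1223]
eef_rot: [-0.205, 0.979, 0.0, 0.0]
ft_force: [-0.9, 1.3, 6.0]
width: 0.0244
grip_force: 20.0
```

```bash
python3 - <<'E'
from h import *
s=r.read_state();print(s["ee_pos"],s["ft_force"],s["grip_force"],np.round(s["joint_positions"],2))
E
python3 plan.py .5895 .0806 .07 57 -.15 47
```

```text
[0.62687035 0.13851499 0.12231027] [-0.86080959  1.27231233  6.04683614] 20.001820834586397 [-0.45  0.44  0.21  1.55 -0.1   1.17  1.76]
[-0.0051, -0.0092] [-0.0037, -0.0098] [-0.0022, -0.0103] [-0.0006, -0.0105] [0.001, -0.0104] [0.0025, -0.0102] [0.004, -0.0097] [0.0054, -0.009] [0.0067, -0.0081] [0.0078, -0.007] [0.0088, -0.0057] [0.0095, -0.0044] [0.0101, -0.0029] [0.0104, -0.0013] [0.0105, 0.0002] [0.0103, 0.0018] [0.01, 0.0033] [0.0093, 0.0048] [0.0085, 0.0061] [0.0075, 0.0073] [0.0063, 0.0084] [0.005, 0.0092] [0.0036, 0.0099] [0.0021, 0.0103] [0.0005, 0.0105] [-0.0011, 0.0104] [-0.0026, 0.0102] [-0.0041, 0.0097] [-0.0055, 0.0089] [-0.0068, 0.008] [-0.0079, 0.0069] [-0.0088, 0.0057] [-0.0096, 0.0043] [-0.0101, 0.0028] [-0.0104, 0.0012] [-0.0105, -0.0003] [-0.0103, -0.0019] [-0.0099, -0.0034] [-0.0093, -0.0049] [-0.0085, -0.0062] [-0.0075, -0.0074] [-0.0063, -0.0084] [-0.0049, -0.0093] [-0.0035, -0.0099] [-0.002, -0.0103] [-0.0004, -0.0105] [0.0012, -0.0104] end deg 13.064754432769632
```

drive_tool:
  moves:
    - [[-0.0051,-0.0092,0,0,0,0,0.1],[-0.0037,-0.0098,0,0,0,0,0.1],[-0.0022,-0.0103,0,0,0,0,0.1],[-0.0006,-0.0105,0,0,0,0,0.1],[0.001,-0.0104,0,0,0,0,0.1],[0.0025,-0.0102,0,0,0,0,0.1],[0.004,-0.0097,0,0,0,0,0.1],[0.0054,-0.009,0,0,0,0,0.1],[0.0067,-0.0081,0,0,0,0,0.1],[0.0078,-0.007,0,0,0,0,0.1]]

```text
time: 14.65
ee_pos: [0.6503, 0.0463, 0.1223]
eef_rot: [-0.207, 0.978, 0.001, -0.0]
ft_force: [-2.8, 3.7, 8.9]
width: 0.0241
grip_force: 20.0
```

drive_tool:
  moves:
    - [[0,0,0,0,0,0,0.1]]

```text
time: 14.75
ee_pos: [0.6495, 0.0449, 0.1223]
eef_rot: [-0.206, 0.979, 0.001, -0.001]
ft_force: [-3.8, -0.0, 7.9]
width: 0.0242
grip_force: 20.0
```

drive_tool:
  moves:
    - [[0.0088,-0.0057,0,0,0,0,0.1],[0.0095,-0.0044,0,0,0,0,0.1],[0.0101,-0.0029,0,0,0,0,0.1],[0.0104,-0.0013,0,0,0,0,0.1],[0.0105,0.0002,0,0,0,0,0.1],[0.0103,0.0018,0,0,0,0,0.1],[0.01,0.0033,0,0,0,0,0.1],[0.0093,0.0048,0,0,0,0,0.1],[0.0085,0.0061,0,0,0,0,0.1],[0.0075,0.0073,0,0,0,0,0.1]]

```text
time: 15.75
ee_pos: [0.56, 0.0158, 0.1223]
eef_rot: [-0.207, 0.978, 0.0, 0.001]
ft_force: [4.3, 4.7, 4.4]
width: 0.024
grip_force: 20.0
```

drive_tool:
  moves:
    - [[0,0,0,0,0,0,0.1]]

```text
time: 15.85
ee_pos: [0.5592, 0.0162, 0.1223]
eef_rot: [-0.207, 0.978, 0.001, -0.0]
ft_force: [0.2, 2.8, 5.9]
width: 0.0241
grip_force: 20.0
```

drive_tool:
  moves:
    - [[0.0063,0.0084,0,0,0,0,0.1],[0.005,0.0092,0,0,0,0,0.1],[0.0036,0.0099,0,0,0,0,0.1],[0.0021,0.0103,0,0,0,0,0.1],[0.0005,0.0105,0,0,0,0,0.1],[-0.0011,0.0104,0,0,0,0,0.1],[-0.0026,0.0102,0,0,0,0,0.1],[-0.0041,0.0097,0,0,0,0,0.1],[-0.0055,0.0089,0,0,0,0,0.1],[-0.0068,0.008,0,0,0,0,0.1]]

```text
time: 16.85
ee_pos: [0.5228, 0.1033, 0.1222]
eef_rot: [-0.206, 0.979, -0.0, -0.001]
ft_force: [-3.1, -1.6, 10.6]
width: 0.0245
grip_force: 20.0
```

drive_tool:
  moves:
    - [[0,0,0,0,0,0,0.1]]

```text
time: 16.95
ee_pos: [0.5234, 0.1048, 0.1222]
eef_rot: [-0.207, 0.978, 0.0, -0.001]
ft_force: [-2.0, 1.9, 11.8]
width: 0.0247
grip_force: 20.0
```

drive_tool:
  moves:
    - [[-0.0079,0.0069,0,0,0,0,0.1],[-0.0088,0.0057,0,0,0,0,0.1],[-0.0096,0.0043,0,0,0,0,0.1],[-0.0101,0.0028,0,0,0,0,0.1],[-0.0104,0.0012,0,0,0,0,0.1],[-0.0105,-0.0003,0,0,0,0,0.1],[-0.0103,-0.0019,0,0,0,0,0.1],[-0.0099,-0.0034,0,0,0,0,0.1],[-0.0093,-0.0049,0,0,0,0,0.1],[-0.0085,-0.0062,0,0,0,0,0.1]]

```text
time: 17.95
ee_pos: [0.6089, 0.1468, 0.1222]
eef_rot: [-0.207, 0.978, 0.001, -0.001]
ft_force: [-1.6, 1.2, 10.4]
width: 0.0242
grip_force: 20.0
```

drive_tool:
  moves:
    - [[-0.0075,-0.0074,0,0,0,0,0.1],[-0.0063,-0.0084,0,0,0,0,0.1],[-0.0049,-0.0093,0,0,0,0,0.1],[-0.0035,-0.0099,0,0,0,0,0.1],[-0.002,-0.0103,0,0,0,0,0.1],[-0.0004,-0.0105,0,0,0,0,0.1],[0.0006,-0.0052,0,0,0,0,0.1],[0,0,0,0,0,0,0.1],[0,0,0,0,0,0,0.1],[0,0,0,0,0,0,0.1]]

```text
time: 18.95
ee_pos: [0.656, 0.0993, 0.1223]
eef_rot: [-0.206, 0.979, -0.0, -0.0]
ft_force: [2.4, 0.0, 6.2]
width: 0.0245
grip_force: 20.0
```

```bash
python3 hub.py p9; python3 - <<'E'
from fit import *
s=r.read_state(); fit(np.load("p9.npy"),s["ee_pos"],s["eef_rot"],"p9")
d=np.array(s["ee_pos"][:2])-[.5895,.0806];print(np.hypot(*d),np.degrees(np.arctan2(d[1],d[0])),np.abs(s["joint_vel"]).max())
u,v=proj(cam("wrist",s),[.5895,.0806,.1]).astype(int)
im=np.load("p9.npy"); print(u,v); v=max(v-75,0); save("c5.png",np.hstack([cv2.resize(im[v:v+150,u-75:u+75],(380,380)),cv2.resize(im,(380,380))]))
E
```

```text
t 18.95 p [0.656  0.0993 0.1223] ft [2.4 0.  6.2] g 20.0 yaw 203.8 j7 1.83
hex shift (5, -14, 0.145) arm-end shift (-3, 6, -0.144)
bolt_top [270.5 119.2] 0.65 [0.5893 0.0781 0.11  ]
bolt_axis [271.7 122.5] 0.9 [0.5912 0.0804 0.096 ]
p9 xy [0.5894 0.081 ] h(rel) -11.5 mm rot 16.6 score 160.7
0.06906138228760283 15.768651414109952 0.0015703837524825906
273 120
```

View pics/c5.png

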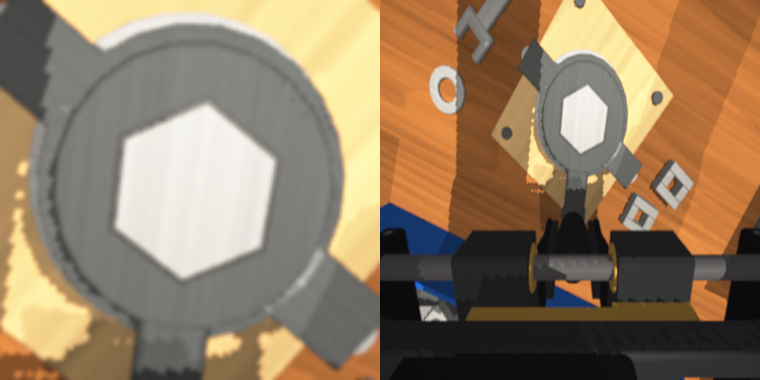

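The final view shows the grip still held at the bottom centre. The hex head sits centred and small in the hub, nearly flush, and the washer, nuts and wrench are undisturbed. The fit gives −11.5 mm against +4.2 mm or slightly more at the top of the thread, so about 16 mm below it, and the crank is still. I'm handing the job in.

```bash
python3 -c "
from bench import r
print(r.close_job())"
```

```text
the job is handed in; nothing more can be done
None
```

The bolt was turned backward until it dropped into the thread start, then forward one full turn to about 16 mm below the top of the thread (from the camera fit); the job is handed in with the grip still held at 20 N and the crank still.

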